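# Make up two inspection kits from the gauge stock

### The job

Make up the two inspection kits from the gauges on the green mat: the smaller ring gauge and the vee block go into the tray with the shaft, the larger ring gauge and the thicker plug gauge into the tray with the flanged bush. Lay one gauge in each empty compartment, flat on its floor (vee upwards), and set them down without dropping them, for they are ground to size. The thin plug gauge stays where it lies on the mat, and the bin, tape and bottle stay where they are.

Things in the scene. Friction and masses are not known exactly. Their poses are not given: they have to be found in the camera images.
- ring_small_mid (a point): Smaller ring gauge: steel ring lying flat, 40 outer diameter, 16 bore, 16 high. Point: its centre, half-way up; z along the bore. Sizes in mm. All five stock things lie on a green mat 4 thick on the bench.
- ring_large_mid (a point): Larger ring gauge: steel ring lying flat, 54 outer diameter, 28.4 bore, 20 high. Point: its centre, half-way up; z along the bore. Sizes in mm.
- vee_block_mid (a point): Steel vee block, 50 long (its x) by 40 wide (its y) by 36 high, with a vee groove 13 deep along x in its top. Stands with the vee up. Point: centre of its outline, half-way up; z up. Sizes in mm.
- plug_thick_mid (a point): Thicker plug gauge, lying: octagonal aluminium handle 22 across flats with 20-diameter steel ends, 102 long over all along its x. Point: middle of the length, on the axis, 11 above what it lies on; the handle spans x = -35 to +21 and is what to grip, across y. Sizes in mm.
- plug_thin_mid (a point): Thinner plug gauge, lying: octagonal aluminium handle 14 across flats with 9-diameter steel ends, 92 long over all along its x. Point: middle of the length, on the axis. It is not needed. Sizes in mm.
- shaft_tray: Blue kit tray holding a stepped steel shaft (170 long along y, 24 thick, ends 16; top 37 above the bench). Fixed. 188 (x) by 217 (y), floor 3 thick, walls 15 high. The sample lies in the +x strip; at the -x side are two empty compartments, each 125 (x) by 104 (y) inside, centred at x = -28.5, y = +53.5 and -53.5, with a 3 wall between. Origin: centre of the underside, on the bench; z up. Sizes in mm.
- bush_tray: Blue kit tray holding a flanged steel bush (flange 44, barrel 28, bore 20, upright; top 39 above the bench). Fixed. 188 (x) by 217 (y), floor 3 thick, walls 15 high. The sample lies in the +x strip; at the -x side are two empty compartments, each 125 (x) by 104 (y) inside, centred at x = -28.5, y = +53.5 and -53.5, with a 3 wall between. Origin: centre of the underside, on the bench; z up. Sizes in mm.
- parts_bin: Bystander: open red bin of screws, 100 by 150 by 55 high, loose. Origin: centre of the underside. Sizes in mm.
- tape_roll: Bystander: roll of green tape lying flat, 100 diameter, 25 high, loose. Origin: centre of the underside. Sizes in mm.
- solvent_bottle: Bystander: white bottle, 60 diameter, 150 high, loose. Origin: centre of the underside. Sizes in mm.
Things that resemble listed ones, but are neither listed nor needed, are in the scene too. What is shaped like the part that bears ring_small_mid but blue is not meant.

How it is judged (in metres and radians):
At the end, for the whole second after the job is handed in: Small ring gauge and vee block in the shaft tray's two compartments, large ring gauge and thick plug gauge in the bush tray's, one to each, resting on the floor (height within 3 mm, 0.12 rad of flat, vee up), released and at rest; thin plug gauge within 2 cm of where it lay (((x of ring_small_mid in the frame of shaft_tray between -0.0755 and 0.0185 m and y of ring_small_mid in the frame of shaft_tray between 0.0175 and 0.0895 m and z of ring_small_mid in the frame of shaft_tray between 0.008 and 0.014 m and angle between the z axis of ring_small_mid and the z axis of shaft_tray, either way round below 0.12 rad and x of vee_block_mid in the frame of shaft_tray between -0.0755 and 0.0185 m and y of vee_block_mid in the frame of shaft_tray between -0.0895 and -0.0175 m and z of vee_block_mid in the frame of shaft_tray between 0.018 and 0.024 m and angle between vee_block_mid's own z axis and vertical below 0.12 rad) or (x of ring_small_mid in the frame of shaft_tray between -0.0755 and 0.0185 m and y of ring_small_mid in the frame of shaft_tray between -0.0895 and -0.0175 m and z of ring_small_mid in the frame of shaft_tray between 0.008 and 0.014 m and angle between the z axis of ring_small_mid and the z axis of shaft_tray, either way round below 0.12 rad and x of vee_block_mid in the frame of shaft_tray between -0.0755 and 0.0185 m and y of vee_block_mid in the frame of shaft_tray between 0.0175 and 0.0895 m and z of vee_block_mid in the frame of shaft_tray between 0.018 and 0.024 m and angle between vee_block_mid's own z axis and vertical below 0.12 rad)) and ((x of ring_large_mid in the frame of bush_tray between -0.0685 and 0.0115 m and y of ring_large_mid in the frame of bush_tray between 0.0245 and 0.0825 m and z of ring_large_mid in the frame of bush_tray between 0.01 and 0.016 m and angle between the z axis of ring_large_mid and the z axis of bush_tray, either way round below 0.12 rad and x of plug_thick_mid in the frame of bush_tray between -0.0835 and 0.0265 m and y of plug_thick_mid in the frame of bush_tray between -0.0985 and -0.0085 m and z of plug_thick_mid in the frame of bush_tray between 0.011 and 0.017 m and angle between plug_thick_mid's own x axis and vertical between 1.451 and 1.691 rad) or (x of ring_large_mid in the frame of bush_tray between -0.0685 and 0.0115 m and y of ring_large_mid in the frame of bush_tray between -0.0825 and -0.0245 m and z of ring_large_mid in the frame of bush_tray between 0.01 and 0.016 m and angle between the z axis of ring_large_mid and the z axis of bush_tray, either way round below 0.12 rad and x of plug_thick_mid in the frame of bush_tray between -0.0835 and 0.0265 m and y of plug_thick_mid in the frame of bush_tray between 0.0085 and 0.0985 m and z of plug_thick_mid in the frame of bush_tray between 0.011 and 0.017 m and angle between plug_thick_mid's own x axis and vertical between 1.451 and 1.691 rad)) and distance of plug_thin_mid from where it was at the start of the episode below 0.02 m and linear speed of each of ring_small, ring_large, vee_block, plug_thick below 0.02 m/s and angular speed of each of ring_small, ring_large, vee_block, plug_thick below 0.2 rad/s); the robot touches nothing.
It fails at once if the thin plug gauge is shifted by more than 2 cm (distance of plug_thin_mid from where it was at the start of the episode above 0.02 m).
It fails at once if the bin of screws is shifted by more than 2 cm (distance of parts_bin from where it was at the start of the episode above 0.02 m).
It fails at once if the roll of tape is shifted by more than 2 cm (distance of tape_roll from where it was at the start of the episode above 0.02 m).
It fails at once if the bottle is shifted by more than 2 cm (distance of solvent_bottle from where it was at the start of the episode above 0.02 m).
It fails at once if a gauge or the vee block is dropped (falls more than about 2 cm) ((linear speed of ring_small above 0.65 m/s and contact force between the fingers and ring_small below 0.01 N) or (linear speed of ring_large above 0.65 m/s and contact force between the fingers and ring_large below 0.01 N) or (linear speed of vee_block above 0.65 m/s and contact force between the fingers and vee_block below 0.01 N) or (linear speed of plug_thick above 0.65 m/s and contact force between the fingers and plug_thick below 0.01 N)).
It also fails if it takes over 115 s, if anything falls off the work surface, if the arm or the gripper's body presses on something with over 40 N, if the wrist force passes 120 N, or if a joint passes its speed limit or range.

### The arm

A 6-joint arm with a two-finger parallel gripper is mounted at the origin on the work surface. World frame = base frame: x ahead of the robot, y to its left, z up, the work surface at z = 0. Lengths are in mm, angles in degrees, forces in N, time in s.
With the tool pointing down it reaches from about 350 to 850 mm from the base axis. Payload 8.1 kg.
Tool frame: the origin (TCP) lies on the front face of the gripper's body, between the roots of the fingers; the fingertips stand r.finger_overhang ahead of it and the grasp point (between the pads) lies 54 mm ahead of it (r.finger_overhang is the distance from the TCP to the fingertips, in mm); y points along the fingers, z is the direction in which the jaws open and shut, and the axes are right-handed (so a half turn about y gives the same grasp; the last joint's range is limited). The gripper opens to 85 mm and grips with 20 to 120 N. Pads are 22 mm wide; open, the fingers measure 114 mm over their backs; the gripper's body (76 mm by 85 mm) begins 54 mm behind the grasp point. The pads swing forward as they close: fully open they stand 13 mm farther back than shut.
Start: joints at [-76.914, 7.471, 85.268, -0, 87.261, -4.893], TCP at [185.225, -570.699, 303.892] pointing down, gripper open.
Joint ranges: [-169.43, 169.43], [-51.17, 129.36], [1.28, 143.12], [-76.62, 256.62], [0, 156.53], [-152.29, 152.29]. Speed limits (degrees/s): [136.94, 136.94, 159.86, 180, 180, 180].

### API

Orientations are given as [roll, pitch, yaw] about the fixed x, y, z axes, in that order (R = Rz(yaw) Ry(pitch) Rx(roll)).
In Python, from bench import r gives the robot as it stands. The module is installed in compiled form; this text tells all that it offers.
- The arm moves only by the tool arm_command, never from a script. Its argument "increments" is a list of rows, each a list of 6 numbers: the shift along the tool's x, y, z in m, then the turn, a rotation vector about the tool's x, y, z in rad. In form: [[tx, ty, tz, wx, wy, wz], ...]. A call has exactly 10 rows; each row is the pose to reach, as a shift and turn from the pose commanded when the call began, along the tool's axes at that moment; what a row does not reach only later rows make up. A row lasts 1/8 s, in which the tool goes at most 62.5 mm and 10.7 degrees, less where a joint would pass 70% of its speed; a pose out of reach is approached as far as the arm can. A call with a gripper value outside its range is refused whole. "jaw" is the gripper's target within -1 to 1 (shut at 1, half-way at 0, fully open at -1), set as the call begins (left out, the last holds). The fingers move at their own pace and stop on an object; "force" is the grip in N (left out, the last holds). Time passes only in rows, so rows that repeat a pose let the fingers close, or fill a call up. It gives the time, the measured TCP pose, the force and the opening at its end, in the units of the state.
- r.sense(): the state, without advancing time (a new reading comes with each control period).
- r.snapshot(name): name is "scene" or "top" or "wrist"; returns the picture (480x640x3 uint8, red, green, blue); there is no depth.
- r.camera_model(name): a dict with "intrinsics" (3x3 intrinsics, pixels), "cam_to_world" (4x4, takes a point from camera to world coordinates). Camera axes: x right, y down, z forward; pixel columns grow to the right and rows downward; lengths in mm; the calibration is good to about 2 mm. A picture is of the moment at which its call begins: read the wrist's pose just before it. camera_model takes no time and is no camera call; for the wrist camera it gives the pose at the moment of the call.
- r.hand_in(): hands the job in, once; it reports no verdict.
Trained networks look in the newest picture that a camera, given by its name, has taken for a name from the list of things; names that differ only in an ending like _2 or _b are one class to them, and where a whole thing is asked for, a point or a joint stands for the part that bears it (a point fixed in the world has none). Each returns a list of dicts, best first, with "conf" (0 to 1); they miss things now and then, are a little off and sometimes report something else, mostly with a low value. They report only what shows in the picture. A call takes as long as a camera call. They do not tell look-alikes from the thing itself.
- r.trace(camera, target): "mask" (480x640 bool, what is visible of it) and "position" ([column, row] in pixels, amid what is visible of it).
- r.spot_point(camera, target): "position" ([column, row] in pixels: a listed point, or the origin of a listed thing).
The state is a dict: "time": time; "joint_pos": joint angles; "qd": joint speeds; "joint_efforts": joint torques, N m; "tool_pos": TCP position; "tcp_rot": TCP orientation; "ft_force": force on the tool from outside, world axes, zero at the start; "wrist_torque": the same for the moment, N m; "finger_gap": finger opening in mm.
Only numpy, scipy, OpenCV 4.12 (cv2) and the standard library are available. Lean on these libraries where they do the work, as an engineer would, in place of code of your own. Each camera call takes 0.05 s, during which the arm holds its last target.

## Working session

There is one attempt and no reset: what is moved stays moved. The work goes in short steps, Python scripts to look and compute and a tool call to move; the robot and the scene stay as the last step left them, time stands still between calls to the robot, and variables do not carry over. Pictures are saved under pics/ and viewed, and the job is handed in when it is done.

Besides the shell and the picture viewer there is one more tool, called after "Emit:" as name(argument=value, ...), one argument or row to a line, values as JSON. arm_command: Moves the arm, as the interface text tells. Its arguments: {"type":"object","properties":{"increments":{"type":"array","items":{"type":"array","items":{"type":"number"}}},"jaw":{"type":"number"},"force":{"type":"number"}},"required":["increments"]}

```bash
mkdir -p pics; ls
python3 - <<'E'
from bench import r
import cv2
s=r.sense();print(s, r.finger_overhang)
for n in("top","scene"):
    im=r.snapshot(n);cv2.imwrite(f"pics/{n}0.png",im[:,:,::-1]);m=r.camera_model(n);print(n,m)
    print(n)
    if n=="top":
      for t in["ring_small_mid","ring_large_mid","vee_block_mid","plug_thick_mid","plug_thin_mid","shaft_tray","bush_tray","parts_bin","tape_roll","solvent_bottle"]:
        print(t,[(round(d["conf"],2),[round(float(x),1) for x in d["position"]]) for d in r.spot_point(n,t)])
E
```

```text
pics
{'time': 0.0, 'joint_pos': array([-7.69127017e+01,  7.51473681e+00,  8.53291956e+01,  1.73218788e-04,
        8.72618424e+01, -4.89290040e+00]), 'qd': array([ 0.05877318, -0.00013201, -0.02502825, -0.06676966, -0.00117269,
        0.02595225]), 'joint_efforts': array([-4.20913175e-04, -5.69409120e+01, -5.00546551e+01, -1.36977692e-04,
        1.50619989e-02,  3.55508902e-06]), 'tool_pos': array([ 185.14214232, -570.28371675,  302.84898429]), 'tcp_rot': array([-9.01053746e+01,  9.19426659e-03, -1.62019818e+02]), 'ft_force': array([ 0.15013991, -0.31916968, -0.89769099]), 'wrist_torque': array([-0.01546237,  0.00260634,  0.05129732]), 'finger_gap': 85.20102193994093} 72.6
top {'intrinsics': array([[571.85355035,   0.        , 320.56278982],
       [  0.        , 571.85355035, 230.48743176],
       [  0.        ,   0.        ,   1.        ]]), 'cam_to_world': array([[ 2.48659795e-02, -9.98062834e-01,  5.70286060e-02,
         5.17362456e+02],
       [-9.99555661e-01, -2.57600712e-02, -1.49966675e-02,
         7.77101393e+00],
       [ 1.64366774e-02, -5.66303591e-02, -9.98259905e-0
[... 386 characters left out ...]
461.6, 285.4])]
bush_tray [(0.87, [155.4, 280.7])]
parts_bin [(0.59, [439.3, 153.2])]
tape_roll [(0.79, [326.0, 131.5])]
solvent_bottle [(0.83, [185.0, 145.9])]
scene {'intrinsics': array([[510.63561704,   0.        , 332.75220225],
       [  0.        , 510.63561704, 239.32655734],
       [  0.        ,   0.        ,   1.        ]]), 'cam_to_world': array([[ 8.18167969e-01,  3.33036377e-01, -4.68708807e-01,
         1.16505962e+03],
       [ 5.74603265e-01, -4.44108660e-01,  6.87458061e-01,
        -8.57939925e+02],
       [ 2.07909019e-02, -8.31777777e-01, -5.54719270e-01,
         7.38240603e+02],
       [ 0.00000000e+00,  0.00000000e+00,  0.00000000e+00,
         1.00000000e+00]])}
scene
```

View pics/top0.png

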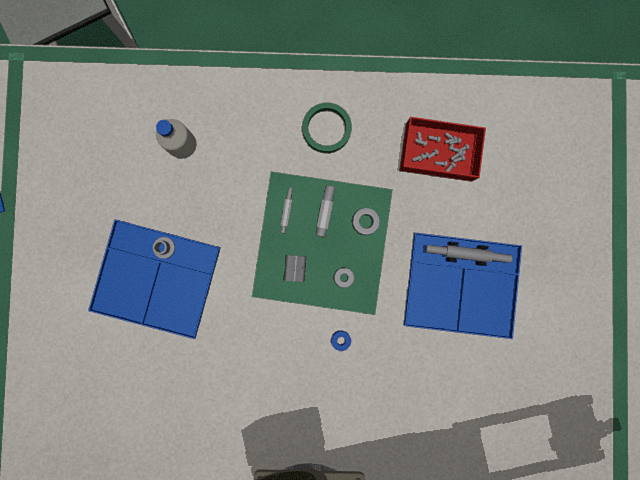

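```bash
python3 -c "
import cv2
a=cv2.imread('pics/top0.png')[190:360,260:400]
cv2.imwrite('pics/crop0.png',cv2.resize(a,None,fx=3.5,fy=3.5,interpolation=cv2.INTER_CUBIC))"
```

```text
(no output)
```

View pics/crop0.png

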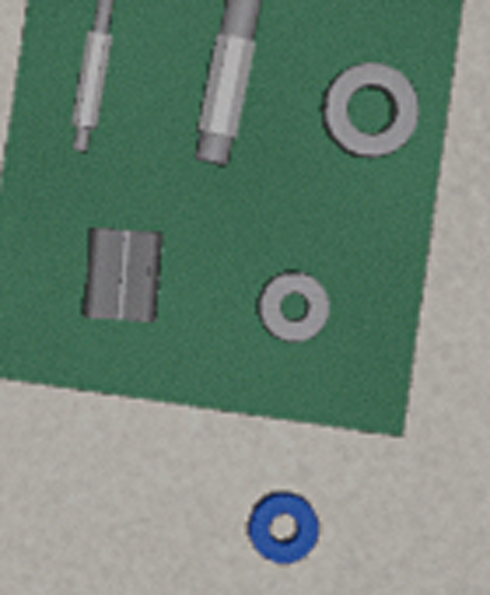

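View pics/scene0.png

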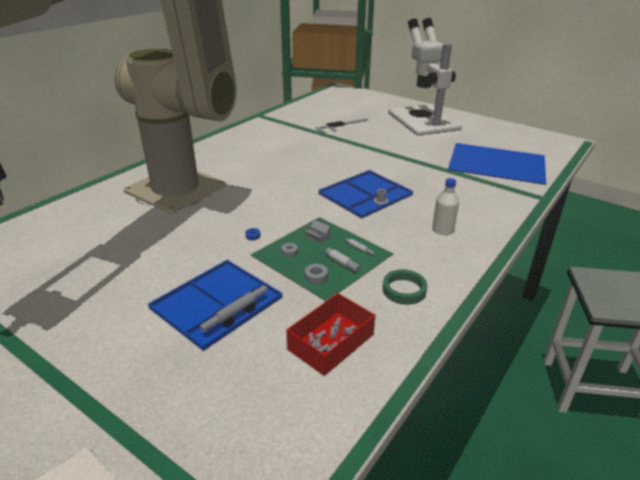

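```bash
cat > h.py <<'E'
import numpy as np, cv2
from bench import r
from scipy.spatial.transform import Rotation as Ro
def w(cam,px,z,m=None):
    m=m or r.camera_model(cam);K=m["intrinsics"];T=m["cam_to_world"]
    px=np.atleast_2d(np.asarray(px,float))
    d=np.c_[(px-K[:2,2])/K[0,0],np.ones(len(px))]@T[:3,:3].T
    o=T[:3,3];return o+d*((z-o[2])/d[:,2])[:,None]
def proj(cam,P,m=None):
    m=m or r.camera_model(cam);K=m["intrinsics"];T=m["cam_to_world"]
    c=(np.atleast_2d(P)-T[:3,3])@T[:3,:3];return c[:,:2]/c[:,2:]*K[0,0]+K[:2,2]
def plan(x,y,ztcp,yaw):
    """tool-frame increments to TCP target, tool down, given yaw (deg, mod 180)"""
    s=r.sense();p=s["tool_pos"];R=Ro.from_euler("xyz",s["tcp_rot"],degrees=True)
    cur=s["tcp_rot"][2]; dy=(yaw-cur+90)%180-90
    best=(R.inv()*Ro.from_euler("xyz",[-90,0,cur+dy],degrees=True)).as_rotvec()
    t=R.inv().apply(np.array([x,y,ztcp])-p)/1000
    print("shift",t.round(4),"rotvec",best.round(4),"j6",s["joint_pos"][5].round(1),"dyaw",round(dy,1))
E
python3 - <<'E'
from h import *
m=r.camera_model("top");im=r.snapshot("top")
Z=dict(ring_small_mid=20,ring_large_mid=24,vee_block_mid=40,plug_thick_mid=15,plug_thin_mid=11,shaft_tray=15,bush_tray=15)
for t,z in Z.items():
    for d in r.trace("top",t)[:3]:
        mk=d["mask"].astype(np.uint8);c=max(cv2.findContours(mk,0,2)[0],key=cv2.contourArea).reshape(-1,2)
        W=w("top",c,z,m)[:,:2].astype(np.float32)
        q=cv2.minAreaRect(W)
        print(t,round(d["conf"],2),d["position"],"rect",[np.round(v,1) for v in q],"circ",cv2.minEnclosingCircle(W))
E
```

```text
ring_small_mid 0.61 [341.9, 344.8] rect [array([365.4, -54. ]), array([37.4, 37.5]), np.float64(46.1)] circ ((366.534423828125, -54.3453369140625), 20.357839584350586)
ring_small_mid 0.52 [341.9, 275.3] rect [array([490.2, -57.1]), array([37.5, 37.7]), np.float64(1.4)] circ ((491.06585693359375, -56.552433013916016), 19.734127044677734)
ring_large_mid 0.58 [367.2, 212.8] rect [array([604.2, -99. ]), array([49.9, 47.8]), np.float64(1.2)] circ ((604.4524536132812, -97.6248550415039), 25.754497528076172)
vee_block_mid 0.87 [294.4, 265.5] rect [array([506.8,  38.9]), array([54.5, 42.7]), np.float64(1.6)] circ ((505.814453125, 37.938167572021484), 32.101200103759766)
plug_thin_mid 0.72 [284.4, 210.1] rect [array([622.1,  60.2]), array([15.3, 90. ]), np.float64(79.4)] circ ((622.2313842773438, 60.93980407714844), 45.020755767822266)
shaft_tray 0.62 [322.7, 209.2] rect [array([623., -17.]), array([ 21.9, 102. ]), np.float64(80.5)] circ ((622.948486328125, -17.28212547302246), 51.21296691894531)
shaft_tray 0.58 [460.4, 285.4] rect [array([ 480.8, -295.6]), array([219.6, 188.1]), np.float64(84.6)] circ ((480.9540100097656, -296.1816101074219), 142.53292846679688)
bush_tray 0.6 [153.0, 280.7] rect [array([478.6, 317.6]), array([221.6, 189.8]), np.float64(76.4)] circ ((479.7872314453125, 317.1861267089844), 141.68405151367188)
```

Run:
```python
from h import *
plan(500,-30,330,-8)
plan(350,-330,330,-85)
```

```text
shift [-0.4663 -0.0261 -0.4172] rotvec [-0.      0.4534  0.    ] j6 -4.9 dyaw -26.0
shift [-0.231  -0.0261 -0.1781] rotvec [-0.     -1.3443  0.    ] j6 -4.9 dyaw 77.0
```

Emit:
arm_command(
  increments=[
    [-0.2,-0.026,-0.18,0,-1.3,0],
    [-0.2,-0.026,-0.18,0,-1.3,0],
    [-0.2,-0.026,-0.18,0,-1.3,0],
    [-0.2,-0.026,-0.18,0,-1.3,0],
    [-0.25,-0.026,-0.22,0,-1.3,0],
    [-0.3,-0.026,-0.27,0,-1.5,0],
    [-0.35,-0.026,-0.31,0,-1.8,0],
    [-0.4,-0.026,-0.36,0,-2.0,0],
    [-0.44,-0.026,-0.39,0,-2.2,0],
    [-0.466,-0.026,-0.417,0,-2.4,0],
  ],
)

```text
time: 2.25
tool_pos: [499.8, -29.8, 330.3]
tcp_rot: [-90.0, -0.1, -54.2]
ft_force: [0.9, -0.9, -0.2]
finger_gap: 85.4
```

Run:
```python
from h import *
plan(500,-30,330,-8)
print(r.sense()["tool_pos"],r.sense()["tcp_rot"])
```

```text
shift [0.0003 0.0003 0.    ] rotvec [-3.000e-04 -8.069e-01  1.200e-03] j6 -45.0 dyaw 46.2
[499.78114735 -29.76092161 330.27754415] [-8.99602226e+01 -5.54132791e-02 -5.42311413e+01]
```

Emit:
arm_command(
  increments=[
    [0,0,0,0,-0.807,0],
    [0,0,0,0,-0.807,0],
    [0,0,0,0,-0.807,0],
    [0,0,0,0,-0.807,0],
    [0,0,0,0,-0.807,0],
    [0,0,0,0,-0.807,0],
    [0,0,0,0,-0.807,0],
    [0,0,0,0,-0.807,0],
    [0,0,0,0,-0.807,0],
    [0,0,0,0,-0.807,0],
  ],
  jaw=-0.4,
)

```text
time: 3.5
tool_pos: [498.9, -31.7, 329.9]
tcp_rot: [-90.0, 0.0, -8.4]
ft_force: [1.2, -0.0, -0.6]
finger_gap: 59.6
```

Run:
```python
from h import *
print(r.finger_overhang,r.sense()["finger_gap"])
m=r.camera_model("wrist");im=r.snapshot("wrist");cv2.imwrite("pics/wr1.png",im[:,:,::-1])
print(m["cam_to_world"].round(2))
import pickle;pickle.dump((m,im),open("wr1.pkl","wb"))
Z=dict(ring_small_mid=20,ring_large_mid=24,vee_block_mid=40,plug_thick_mid=15,plug_thin_mid=11)
for t,z in Z.items():
    for d in r.trace("wrist",t)[:3]:
        mk=d["mask"].astype(np.uint8);c=max(cv2.findContours(mk,0,2)[0],key=cv2.contourArea).reshape(-1,2)
        W=w("wrist",c,z,m)[:,:2].astype(np.float32)
        q=cv2.minAreaRect(W)
        print(t,round(d["conf"],2),d["position"],"rect",[np.round(v,1) for v in q],"circ",cv2.minEnclosingCircle(W))
```

```text
72.6 59.63519703464273
[[ 1.4000e-01  9.5000e-01  2.6000e-01  4.3323e+02]
 [ 9.9000e-01 -1.4000e-01 -4.0000e-02 -2.0530e+01]
 [-0.0000e+00  2.6000e-01 -9.7000e-01  3.9954e+02]
 [ 0.0000e+00  0.0000e+00  0.0000e+00  1.0000e+00]]
ring_small_mid 0.88 [258.7, 53.4] rect [array([367.2, -53.8]), array([37.7, 39.6]), np.float64(79.1)] circ ((366.879638671875, -53.982730865478516), 20.198694229125977)
ring_small_mid 0.81 [279.3, 205.3] rect [array([489.9, -57.1]), array([38.3, 39.7]), np.float64(36.5)] circ ((489.6495666503906, -56.903892517089844), 20.398868560791016)
ring_large_mid 0.57 [263.9, 324.1] rect [array([599.5, -96.5]), array([52.9, 58.7]), np.float64(61.9)] circ ((599.49951171875, -96.77962493896484), 29.76231575012207)
vee_block_mid 0.65 [388.8, 202.7] rect [array([503.6,  37.6]), array([43.9, 53.3]), np.float64(86.9)] circ ((503.61724853515625, 37.38798522949219), 33.13995361328125)
plug_thick_mid 0.66 [338.4, 316.8] rect [array([623.3, -17.7]), array([ 24.5, 110.1]), np.float64(81.5)] circ ((623.368408203125, -16.551761627197266), 55.15859603881836)
plug_thin_mid 0.64 [419.7, 286.9] rect [array([596.9,  64.3]), array([14.5, 42.5]), np.float64(85.3)] circ ((597.0286865234375, 65.91153717041016), 21.56116485595703)
plug_thin_mid 0.24 [599.6, 131.1] rect [array([463.3, 257.4]), array([105.6, 189.6]), np.float64(76.9)] circ ((464.68145751953125, 260.007568359375), 105.92859649658203)
```

View pics/wr1.png

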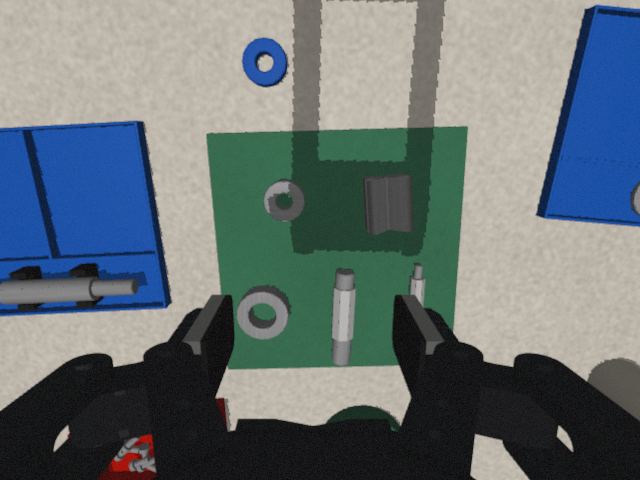

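Run:
```python
import pickle,cv2,numpy as np
m,im=pickle.load(open("wr1.pkl","rb"))
a=im[165:245,350:430,::-1]; b=cv2.imread("pics/top0.png")[250:285,275:315]
a=cv2.resize(a,(400,400),interpolation=cv2.INTER_CUBIC);b=cv2.resize(b,(400,350),interpolation=cv2.INTER_CUBIC)
a=np.clip(a.astype(float)*1.7,0,255).astype(np.uint8)
b=np.vstack([b,np.zeros((50,400,3),np.uint8)])
cv2.imwrite("pics/vee.png",np.hstack([a,b]))
```

```text
(no output)
```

View pics/vee.png

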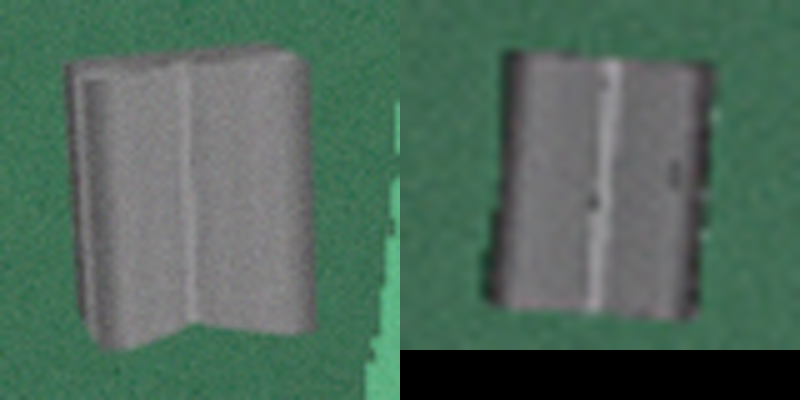

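Run:
```python
from h import *
import pickle
m,im=pickle.load(open("wr1.pkl","rb"))
for c,P,mm in(("wrist",[[350+188/5,165+58/5],[350+191/5,165+325/5]],m),("top",[[296.3,256.2],[294.7,281.1]],None)):
    W=w(c,P,27,mm);d=W[1]-W[0];print(W,W.mean(0),np.degrees(np.arctan2(d[1],d[0]))%180,np.linalg.norm(d))
```

```text
[[480.29065553  42.15998015  27.        ]
 [530.8254987   37.85583899  27.        ]] [505.55807712  40.00790957  27.        ] 175.13176711568403 50.71780757464895
[[529.8671046   37.35558269  27.        ]
 [480.90978501  39.16431417  27.        ]] [505.3884448   38.25994843  27.        ] 177.88416586221146 48.99072004217029
```

Run:
```python
from h import *
plan(505.5,39,150,-4);plan(505.5,39,82,-4)
```

```text
shift [-0.0038  0.1799  0.0709] rotvec [-0.     -0.076   0.0001] j6 -91.2 dyaw 4.4
shift [-0.0038  0.2479  0.0709] rotvec [-0.     -0.076   0.0001] j6 -91.2 dyaw 4.4
```

Emit:
arm_command(
  increments=[
    [-0.004,0.05,0.03,0,-0.076,0],
    [-0.004,0.1,0.06,0,-0.076,0],
    [-0.004,0.14,0.071,0,-0.076,0],
    [-0.004,0.17,0.071,0,-0.076,0],
    [-0.004,0.185,0.071,0,-0.076,0],
    [-0.004,0.2,0.071,0,-0.076,0],
    [-0.004,0.215,0.071,0,-0.076,0],
    [-0.004,0.23,0.071,0,-0.076,0],
    [-0.004,0.24,0.071,0,-0.076,0],
    [-0.004,0.248,0.071,0,-0.076,0],
  ],
)

```text
time: 5.05
tool_pos: [505.3, 39.1, 81.3]
tcp_rot: [-90.0, 0.0, -4.0]
ft_force: [0.5, -0.1, -0.4]
finger_gap: 59.7
```

Emit:
arm_command(
  increments=[
    [0,0,0,0,0,0],
    [0,0,0,0,0,0],
    [0,0,0,0,0,0],
    [0,0,0,0,0,0],
    [0,0,0,0,0,0],
    [0,0,0,0,0,0],
    [0,0,0,0,0,0],
    [0,0,0,0,0,0],
    [0,0,0,0,0,0],
    [0,0,0,0,0,0],
  ],
  jaw=1,
  force=50,
)

```text
time: 6.3
tool_pos: [505.3, 39.1, 81.9]
tcp_rot: [-90.0, -0.0, -4.0]
ft_force: [0.2, 0.4, -4.8]
finger_gap: 39.3
```

Run:
```python
from h import *
im=r.snapshot("wrist");cv2.imwrite("pics/wr2.png",im[:,:,::-1])
print(r.finger_overhang,r.sense()["finger_gap"],r.sense()["tool_pos"]);plan(505.5,39,180,-4);plan(447.6,-346.6,180,-5.4)
```

```text
72.6 39.010768093337276 [505.28409614  39.1085944   81.89728656]
shift [ 0.0002 -0.0981 -0.0001] rotvec [ 0.  0. -0.] j6 -87.4 dyaw -0.0
shift [-0.0307 -0.0981 -0.3888] rotvec [ 0.      0.0245 -0.    ] j6 -87.4 dyaw -1.4
```

View pics/wr2.png

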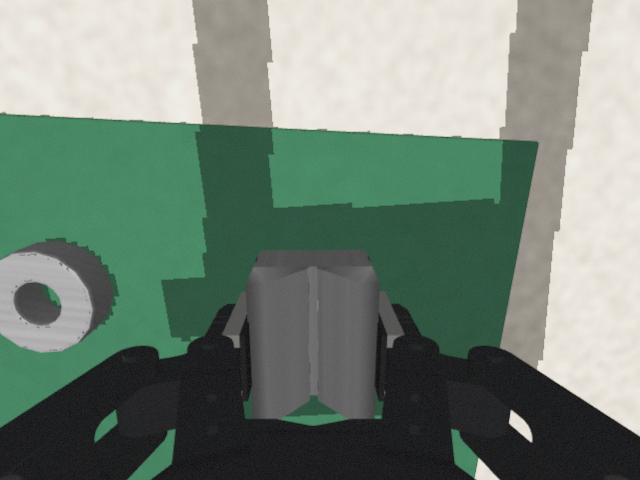

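Emit:
arm_command(
  increments=[
    [0,-0.005,0,0,0,0],
    [0,-0.015,0,0,0,0],
    [0,-0.035,0,0,0,0],
    [0,-0.06,0,0,0,0],
    [0,-0.085,-0.02,0,0,0],
    [-0.003,-0.098,-0.05,0,0.024,0],
    [-0.008,-0.098,-0.09,0,0.024,0],
    [-0.012,-0.098,-0.14,0,0.024,0],
    [-0.016,-0.098,-0.19,0,0.024,0],
    [-0.02,-0.098,-0.24,0,0.024,0],
  ],
)

```text
time: 7.6
tool_pos: [468.4, -200.5, 181.0]
tcp_rot: [-90.0, -0.1, -5.4]
ft_force: [0.9, -1.1, -3.3]
finger_gap: 39.3
```

Run:
```python
from h import *
print(r.sense()["finger_gap"],r.sense()["ft_force"]);plan(447.6,-346.6,180,-5.4);plan(447.6,-346.6,82,-5.4)
```

```text
39.292825466799286 [ 0.94993275 -1.12485078 -3.28760772]
shift [-0.0071  0.0011 -0.1474] rotvec [0.0005 0.0006 0.0014] j6 -113.6 dyaw -0.0
shift [-0.0072  0.0991 -0.1473] rotvec [0.0005 0.0006 0.0014] j6 -113.6 dyaw -0.0
```

Emit:
arm_command(
  increments=[
    [-0.001,0,-0.04,0,0,0],
    [-0.003,0,-0.08,0,0,0],
    [-0.005,0,-0.115,0,0,0],
    [-0.007,0,-0.137,0,0,0],
    [-0.007,0,-0.147,0,0,0],
    [-0.007,0.002,-0.147,0,0,0],
    [-0.007,0.01,-0.147,0,0,0],
    [-0.007,0.03,-0.147,0,0,0],
    [-0.007,0.05,-0.147,0,0,0],
    [-0.007,0.055,-0.147,0,0,0],
  ],
)

```text
time: 8.85
tool_pos: [446.6, -343.0, 121.6]
tcp_rot: [-89.8, 0.2, -5.3]
ft_force: [0.4, -0.4, -4.7]
finger_gap: 39.1
```

Run:
```python
from h import *
im=r.snapshot("wrist");cv2.imwrite("pics/wr3.png",im[:,:,::-1])
print(r.sense()["ft_force"]);plan(447.6,-346.6,82,-5.4)
```

```text
[-0.03097318  0.33824632 -3.97851469]
shift [ 0.0013  0.04   -0.0032] rotvec [-0.0026  0.0007 -0.0034] j6 -127.4 dyaw -0.0
```

View pics/wr3.png

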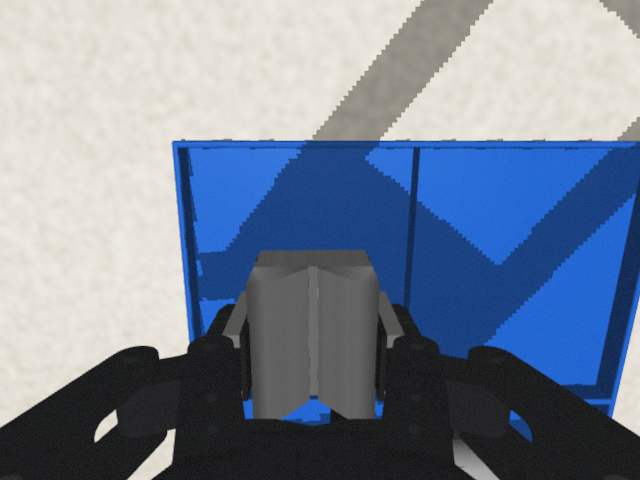

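Emit:
arm_command(
  increments=[
    [0.001,0.004,-0.003,0,0,0],
    [0.001,0.01,-0.003,0,0,0],
    [0.001,0.018,-0.003,0,0,0],
    [0.001,0.026,-0.003,0,0,0],
    [0.001,0.032,-0.003,0,0,0],
    [0.001,0.036,-0.003,0,0,0],
    [0.001,0.038,-0.003,0,0,0],
    [0.001,0.039,-0.003,0,0,0],
    [0.001,0.039,-0.003,0,0,0],
    [0.001,0.039,-0.003,0,0,0],
  ],
)

```text
time: 10.15
tool_pos: [448.7, -347.8, 86.1]
tcp_rot: [-90.0, -0.0, -5.4]
ft_force: [0.1, -0.4, -4.6]
finger_gap: 39.4
```

Emit:
arm_command(
  increments=[
    [0,0.001,0,0,0,0],
    [0,0.002,0,0,0,0],
    [0,0.0025,0,0,0,0],
    [0,0.003,0,0,0,0],
    [0,0.0035,0,0,0,0],
    [0,0.004,0,0,0,0],
    [0,0.0045,0,0,0,0],
    [0,0.0045,0,0,0,0],
    [0,0.0045,0,0,0,0],
    [0,0.0045,0,0,0,0],
  ],
)

```text
time: 11.4
tool_pos: [448.6, -347.7, 81.4]
tcp_rot: [-90.0, -0.0, -5.4]
ft_force: [1.0, -0.2, -3.2]
finger_gap: 39.3
```

Emit:
arm_command(
  increments=[
    [0,0.0003,0,0,0,0],
    [0,0.0005,0,0,0,0],
    [0,0.0007,0,0,0,0],
    [0,0.0009,0,0,0,0],
    [0,0.001,0,0,0,0],
    [0,0.001,0,0,0,0],
    [0,0.001,0,0,0,0],
    [0,0.001,0,0,0,0],
    [0,0.001,0,0,0,0],
    [0,0.001,0,0,0,0],
  ],
)

```text
time: 12.65
tool_pos: [448.6, -347.7, 80.8]
tcp_rot: [-90.0, 0.0, -5.4]
ft_force: [-4.3, 3.2, 6.2]
finger_gap: 39.3
```

Emit:
arm_command(
  increments=[
    [0,0,0,0,0,0],
    [0,0,0,0,0,0],
    [0,0,0,0,0,0],
    [0,0,0,0,0,0],
    [0,-0.01,0,0,0,0],
    [0,-0.03,0,0,0,0],
    [0,-0.05,0,0,0,0],
    [0,-0.08,0,0,0,0],
    [0,-0.1,0,0,0,0],
    [0,-0.1,0,0,0,0],
  ],
  jaw=-0.28,
)

```text
time: 13.9
tool_pos: [449.7, -348.8, 183.4]
tcp_rot: [-90.2, -0.2, -5.4]
ft_force: [0.1, -0.8, -0.3]
finger_gap: 54.4
```

Run:
```python
from h import *
im=r.snapshot("wrist");cv2.imwrite("pics/wr4.png",im[:,:,::-1])
im=r.snapshot("top");cv2.imwrite("pics/top4.png",im[:,:,::-1])
print(r.sense()["ft_force"]);plan(490,-57,150,-5.4)
```

```text
[ 0.24194064  0.29156899 -0.63284718]
shift [0.0142 0.0302 0.2932] rotvec [-0.      0.0005 -0.0001] j6 -127.6 dyaw -0.0
```

View pics/wr4.png

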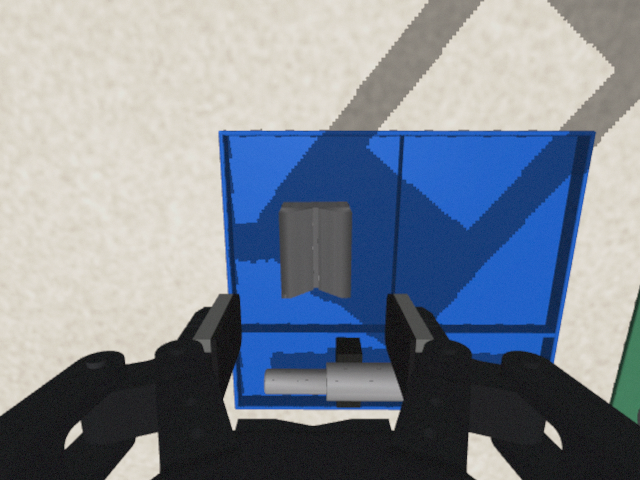

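Run:
```python
from h import *
m=r.camera_model("wrist");K=m["intrinsics"];T=m["cam_to_world"];s=r.sense()
print(K[0,0])
for L,R,g in(((239,294),(388,294),54.4),):
    Z=K[0,0]*g/(R[0]-L[0])
    for p in(L,R):
        c=np.array([(p[0]-K[0,2])/K[0,0]*Z,(p[1]-K[1,2])/K[0,0]*Z,Z]);W=T[:3,:3]@c+T[:3,3]
        print(W,s["tool_pos"][2]-W[2],W-s["tool_pos"])
```

```text
400.10833558787493
[ 435.77831571 -371.93576667  113.69036021] 66.46039719400275 [-12.67410206 -24.35758802 -66.46039719]
[ 440.82680006 -317.77053439  113.66991626] 66.480841136147 [ -7.62561771  29.80764426 -66.48084114]
```

```bash
python3 -c "
import cv2
a=cv2.imread('pics/wr4.png')[280:420,170:450]
cv2.imwrite('pics/c4.png',cv2.resize(a,None,fx=2.8,fy=2.8)*1)"
```

```text
(no output)
```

View pics/c4.png

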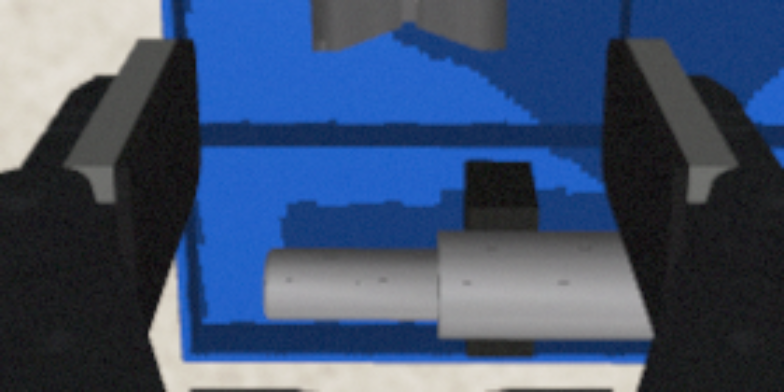

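Emit:
arm_command(
  increments=[
    [0.003,0,0.05,0,0,0],
    [0.005,0,0.11,0,0,0],
    [0.008,0,0.17,0,0,0],
    [0.011,0,0.22,0,0,0],
    [0.013,0,0.27,0,0,0],
    [0.014,0,0.293,0,0,0],
    [0.014,0.01,0.293,0,0,0],
    [0.014,0.03,0.293,0,0,0],
    [0.014,0.045,0.293,0,0,0],
    [0.014,0.05,0.293,0,0,0],
  ],
)

```text
time: 15.25
tool_pos: [488.7, -57.8, 128.3]
tcp_rot: [-90.0, 0.2, -5.4]
ft_force: [0.5, -0.1, 0.3]
finger_gap: 54.6
```

Run:
```python
from h import *
im=r.snapshot("wrist");cv2.imwrite("pics/wr5.png",im[:,:,::-1])
m=r.camera_model("wrist");print(proj("wrist",[[490,-57,20],[490,-37,20],[490,-77,20]],m))
print(r.sense()["tool_pos"],r.sense()["qd"].round(2));plan(490,-57,76,-5.4)
```

```text
[[311.31714693 282.99585042]
 [353.42162408 279.27267763]
 [269.42879807 286.69991162]]
[488.82092272 -57.70841248 128.43041879] [ 0.37 -0.98 -0.99  0.07  1.16  0.18]
shift [0.0013 0.0524 0.0008] rotvec [-0.0003 -0.0004 -0.003 ] j6 -97.3 dyaw 0.0
```

View pics/wr5.png

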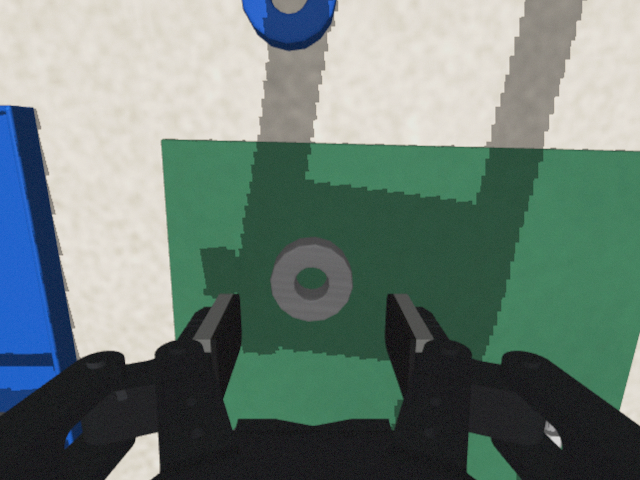

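Emit:
arm_command(
  increments=[
    [0.001,0.01,0.001,0,0,0],
    [0.001,0.02,0.001,0,0,0],
    [0.001,0.03,0.001,0,0,0],
    [0.001,0.04,0.001,0,0,0],
    [0.001,0.047,0.001,0,0,0],
    [0.001,0.051,0.001,0,0,0],
    [0.001,0.052,0.001,0,0,0],
    [0.001,0.052,0.001,0,0,0],
    [0.001,0.052,0.001,0,0,0],
    [0.001,0.052,0.001,0,0,0],
  ],
)

```text
time: 16.55
tool_pos: [491.2, -56.4, 78.7]
tcp_rot: [-90.0, -0.0, -5.4]
ft_force: [-0.0, 1.3, -0.1]
finger_gap: 54.8
```

Emit:
arm_command(
  increments=[
    [0,0,0,0,0,0],
    [0,0,0,0,0,0],
    [0,0,0,0,0,0],
    [0,0,0,0,0,0],
    [0,0,0,0,0,0],
    [0,0,0,0,0,0],
    [0,0,0,0,0,0],
    [0,-0.002,0,0,0,0],
    [0,-0.006,0,0,0,0],
    [0,-0.01,0,0,0,0],
  ],
  jaw=1,
  force=50,
)

```text
time: 17.8
tool_pos: [490.9, -56.3, 88.5]
tcp_rot: [-90.0, 0.0, -5.4]
ft_force: [-0.3, 0.2, -1.4]
finger_gap: 38.0
```

Run:
```python
from h import *
im=r.snapshot("wrist");cv2.imwrite("pics/wr6.png",im[:,:,::-1])
print(r.sense()["tool_pos"],r.sense()["ft_force"]);plan(457.6,-240,150,-5.4)
```

```text
[491.35863256 -56.44718025  89.14771617] [ 1.04880093 -0.37749548 -0.81741537]
shift [-0.0164 -0.0609 -0.1859] rotvec [0.     0.0005 0.0007] j6 -97.1 dyaw -0.0
```

View pics/wr6.png

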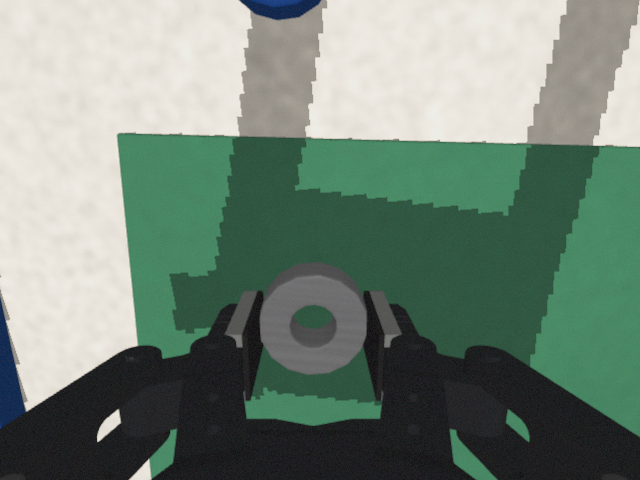

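Run:
```python
from h import *
m=r.camera_model("wrist");s=r.sense();p=s["tool_pos"]
R=Ro.from_euler("xyz",s["tcp_rot"],degrees=True)
for h in(56,60,64,68): print(h,proj("wrist",p+R.apply([[0,h,0],[-11,h,0],[11,h,0],[-20,h,0],[20,h,0]]),m).round(0).tolist())
```

```text
56 [[308.0, 333.0], [308.0, 304.0], [308.0, 362.0], [308.0, 279.0], [308.0, 384.0]]
60 [[309.0, 328.0], [308.0, 299.0], [309.0, 356.0], [308.0, 275.0], [309.0, 377.0]]
64 [[309.0, 323.0], [309.0, 295.0], [309.0, 350.0], [309.0, 271.0], [309.0, 371.0]]
68 [[309.0, 318.0], [309.0, 291.0], [309.0, 344.0], [309.0, 268.0], [309.0, 365.0]]
```

Emit:
arm_command(
  increments=[
    [0,-0.01,0,0,0,0],
    [0,-0.025,-0.005,0,0,0],
    [-0.001,-0.04,-0.02,0,0,0],
    [-0.004,-0.04,-0.05,0,0,0],
    [-0.008,-0.04,-0.09,0,0,0],
    [-0.012,-0.04,-0.13,0,0,0],
    [-0.015,-0.04,-0.16,0,0,0],
    [-0.016,-0.04,-0.18,0,0,0],
    [-0.016,-0.04,-0.186,0,0,0],
    [-0.016,-0.04,-0.186,0,0,0],
  ],
)

```text
time: 19.1
tool_pos: [457.8, -240.0, 128.5]
tcp_rot: [-90.0, -0.0, -5.4]
ft_force: [0.0, 0.4, -0.9]
finger_gap: 38.1
```

Run:
```python
from h import *
im=r.snapshot("wrist");cv2.imwrite("pics/wr7.png",im[:,:,::-1])
print(r.sense()["tool_pos"],r.sense()["qd"].round(1));plan(457.6,-240,80,-5.4)
```

```text
[ 457.80323773 -239.51886501  128.38701754] [ 0.8 -0.2  0.4  0.  -0.   0.1]
shift [-0.0001  0.0484 -0.0005] rotvec [-0.0005  0.0007 -0.0002] j6 -118.0 dyaw -0.0
```

View pics/wr7.png

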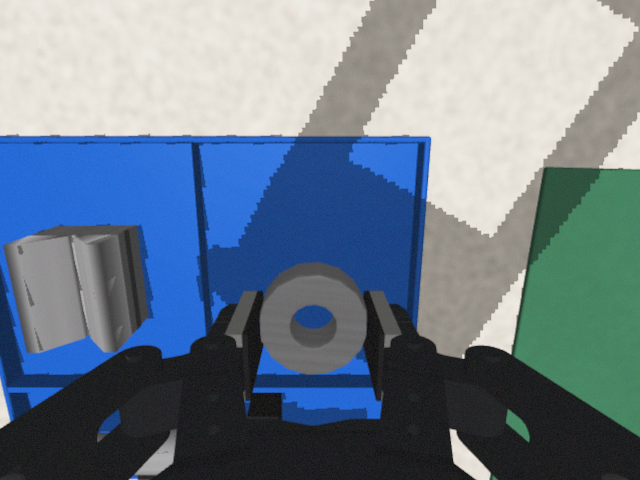

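Emit:
arm_command(
  increments=[
    [0,0.01,0,0,0,0],
    [0,0.025,0,0,0,0],
    [0,0.038,0,0,0,0],
    [0,0.045,0,0,0,0],
    [0,0.048,0,0,0,0],
    [0,0.049,0,0,0,0],
    [0,0.0495,0,0,0,0],
    [0,0.05,0,0,0,0],
    [0,0.0505,0,0,0,0],
    [0,0.0505,0,0,0,0],
  ],
)

```text
time: 20.4
tool_pos: [457.8, -240.2, 78.2]
tcp_rot: [-90.0, -0.0, -5.4]
ft_force: [-0.5, 0.0, 0.8]
finger_gap: 37.8
```

Emit:
arm_command(
  increments=[
    [0,0.0002,0,0,0,0],
    [0,0.0004,0,0,0,0],
    [0,0.0006,0,0,0,0],
    [0,0.0008,0,0,0,0],
    [0,0.001,0,0,0,0],
    [0,0.001,0,0,0,0],
    [0,0.001,0,0,0,0],
    [0,0.001,0,0,0,0],
    [0,0.001,0,0,0,0],
    [0,0.001,0,0,0,0],
  ],
)

```text
time: 21.65
tool_pos: [458.0, -240.2, 78.1]
tcp_rot: [-90.0, -0.0, -5.4]
ft_force: [-5.1, 3.5, 13.5]
finger_gap: 37.6
```

Contact. Release and go up.

Emit:
arm_command(
  increments=[
    [0,0,0,0,0,0],
    [0,0,0,0,0,0],
    [0,0,0,0,0,0],
    [0,0,0,0,0,0],
    [0,-0.01,0,0,0,0],
    [0,-0.03,0,0,0,0],
    [0,-0.05,0,0,0,0],
    [0,-0.08,0,0,0,0],
    [0,-0.1,0,0,0,0],
    [0,-0.1,0,0,0,0],
  ],
  jaw=-0.28,
)

```text
time: 22.9
tool_pos: [458.9, -240.9, 179.5]
tcp_rot: [-90.1, -0.2, -5.4]
ft_force: [-0.4, -0.5, 0.6]
finger_gap: 54.8
```

Run:
```python
from h import *
im=r.snapshot("wrist");cv2.imwrite("pics/wr8.png",im[:,:,::-1])
print(r.sense()["tool_pos"],r.sense()["finger_gap"]);plan(602.5,-97.5,150,-8)
```

```text
[ 458.20577598 -240.39534427  177.86659143] 54.71474043411054
shift [0.1302 0.028  0.1558] rotvec [0.001  0.0459 0.002 ] j6 -118.0 dyaw -2.6
```

View pics/wr8.png

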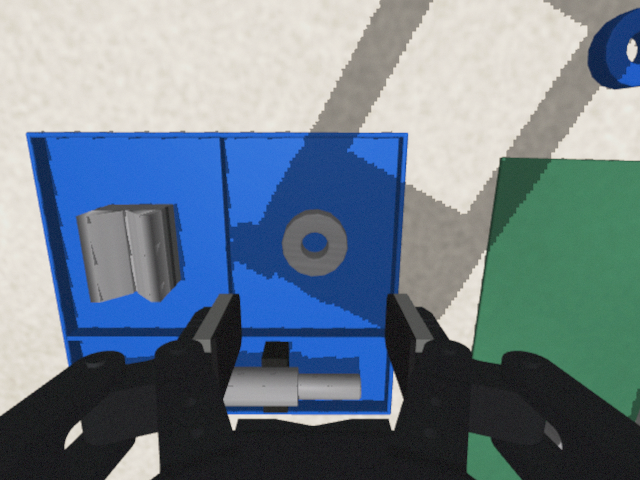

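Emit:
arm_command(
  increments=[
    [0.03,0,0.03,0,0.02,0],
    [0.07,0,0.07,0,0.046,0],
    [0.1,0,0.11,0,0.046,0],
    [0.12,0,0.14,0,0.046,0],
    [0.13,0,0.156,0,0.046,0],
    [0.13,0.01,0.156,0,0.046,0],
    [0.13,0.03,0.156,0,0.046,0],
    [0.13,0.04,0.156,0,0.046,0],
    [0.13,0.045,0.156,0,0.046,0],
    [0.13,0.045,0.156,0,0.046,0],
  ],
  jaw=-0.7,
)

```text
time: 24.2
tool_pos: [601.3, -97.3, 131.4]
tcp_rot: [-90.0, 0.0, -8.0]
ft_force: [-0.5, 0.3, 0.4]
finger_gap: 72.7
```

Run:
```python
from h import *
im=r.snapshot("wrist");cv2.imwrite("pics/wr9.png",im[:,:,::-1])
m=r.camera_model("wrist")
for d in r.trace("wrist","ring_large_mid")[:1]:
    mk=d["mask"].astype(np.uint8);c=max(cv2.findContours(mk,0,2)[0],key=cv2.contourArea).reshape(-1,2)
    print(d["conf"],w("wrist",c,24,m).min(0),w("wrist",c,24,m).max(0))
print(proj("wrist",[[602.5,-97.5,24],[602.5,-70.5,24],[602.5,-124.5,24]],m))
print(r.sense()["tool_pos"],r.sense()["finger_gap"]);plan(602.5,-97.5,74,-8)
```

```text
0.82 [ 573.71414118 -124.9455104    24.        ] [630.13860353 -71.76042683  24.        ]
[[309.49331406 282.17468118]
 [366.33121699 274.68973684]
 [253.25094765 289.58119973]]
[602.01241343 -97.25786292 132.46200598] 72.70108851058471
shift [ 0.0005  0.0585 -0.0002] rotvec [ 0.0001 -0.0005  0.0009] j6 -96.0 dyaw 0.0
```

View pics/wr9.png

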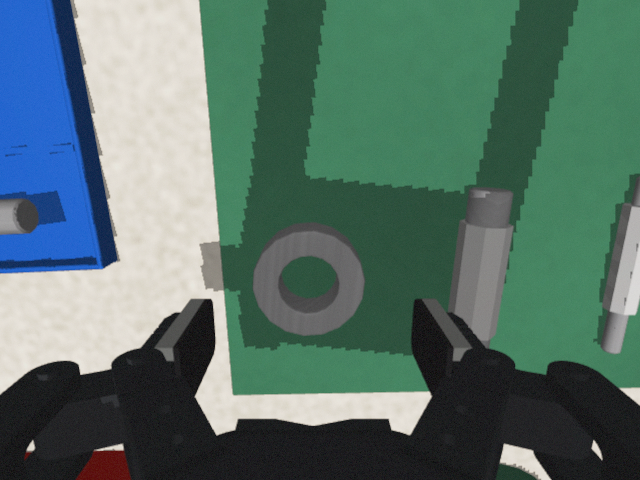

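Emit:
arm_command(
  increments=[
    [0,0.01,0,0,0,0],
    [0,0.025,0,0,0,0],
    [0,0.038,0,0,0,0],
    [0,0.048,0,0,0,0],
    [0,0.054,0,0,0,0],
    [0,0.057,0,0,0,0],
    [0,0.058,0,0,0,0],
    [0,0.058,0,0,0,0],
    [0,0.058,0,0,0,0],
    [0,0.058,0,0,0,0],
  ],
)

```text
time: 25.55
tool_pos: [601.9, -97.0, 74.2]
tcp_rot: [-90.0, -0.0, -8.0]
ft_force: [-0.0, 0.3, 0.8]
finger_gap: 72.9
```

Emit:
arm_command(
  increments=[
    [0,0,0,0,0,0],
    [0,0,0,0,0,0],
    [0,0,0,0,0,0],
    [0,0,0,0,0,0],
    [0,0,0,0,0,0],
    [0,0,0,0,0,0],
    [0,0,0,0,0,0],
    [0,-0.002,0,0,0,0],
    [0,-0.006,0,0,0,0],
    [0,-0.01,0,0,0,0],
  ],
  jaw=1,
  force=60,
)

```text
time: 26.8
tool_pos: [601.5, -96.9, 83.8]
tcp_rot: [-90.0, 0.0, -8.0]
ft_force: [-0.2, 0.8, -1.6]
finger_gap: 52.4
```

Run:
```python
from h import *
im=r.snapshot("wrist");cv2.imwrite("pics/wr10.png",im[:,:,::-1])
print(r.sense()["tool_pos"],r.sense()["finger_gap"],r.sense()["ft_force"]);plan(463.9,376.1,170,-103.6);plan(500,100,200,-60)
```

```text
[601.95472943 -96.95265231  84.59607096] 52.73839942706252 [ 1.2124747   0.71222204 -1.44369035]
shift [-0.2026 -0.0855  0.4492] rotvec [ 3.0000e-04 -1.4732e+00  4.0000e-04] j6 -96.0 dyaw 84.4
shift [-0.1283 -0.1155  0.1808] rotvec [-2.000e-04  9.075e-01  4.000e-04] j6 -96.0 dyaw -52.0
```

View pics/wr10.png

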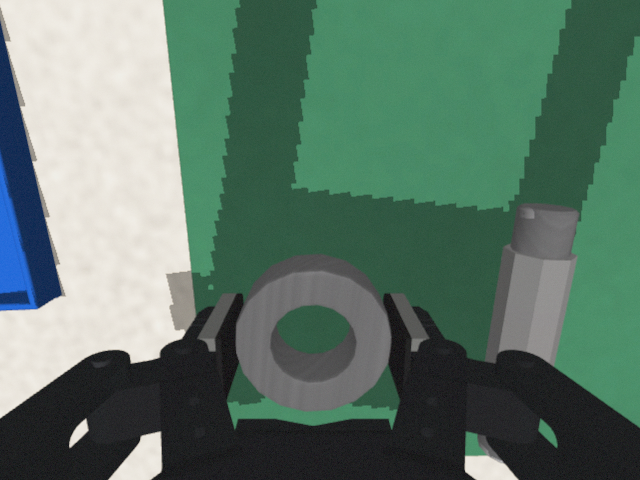

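Emit:
arm_command(
  increments=[
    [0,-0.015,0,0,0,0],
    [0,-0.04,0.005,0,0,0],
    [-0.01,-0.07,0.02,0,-0.1,0],
    [-0.02,-0.09,0.05,0,-0.2,0],
    [-0.04,-0.09,0.09,0,-0.35,0],
    [-0.06,-0.09,0.135,0,-0.5,0],
    [-0.08,-0.09,0.18,0,-0.65,0],
    [-0.1,-0.09,0.225,0,-0.8,0],
    [-0.12,-0.09,0.27,0,-0.95,0],
    [-0.14,-0.09,0.315,0,-1.1,0],
  ],
)

```text
time: 28.1
tool_pos: [506.6, 236.1, 175.2]
tcp_rot: [-90.0, -0.1, 55.3]
ft_force: [0.7, -0.1, -1.4]
finger_gap: 52.4
```

Run:
```python
from h import *
s=r.sense();print(s["tool_pos"],s["finger_gap"],s["qd"].round(1),s["tcp_rot"]);plan(463.9,376.1,175,76.4)
```

```text
[506.64224725 236.06440122 175.19580826] 52.40957009909971 [ 40.8   6.9  -7.5   0.    0.3 -27.8] [-9.00487889e+01 -7.03761827e-02  5.52959452e+01]
shift [0.0908 0.0002 0.1149] rotvec [ 0.0011 -0.3683  0.0011] j6 -125.6 dyaw 21.1
```

Emit:
arm_command(
  increments=[
    [0.03,0,0.035,0,-0.12,0],
    [0.055,0,0.068,0,-0.25,0],
    [0.075,0,0.094,0,-0.33,0],
    [0.087,0,0.109,0,-0.368,0],
    [0.091,0,0.115,0,-0.368,0],
    [0.091,0,0.115,0,-0.368,0],
    [0.091,0.01,0.115,0,-0.368,0],
    [0.091,0.03,0.115,0,-0.368,0],
    [0.091,0.05,0.115,0,-0.368,0],
    [0.091,0.05,0.115,0,-0.368,0],
  ],
)

```text
time: 29.35
tool_pos: [463.1, 373.5, 120.1]
tcp_rot: [-89.8, 0.3, 76.1]
ft_force: [-1.1, 0.1, -2.5]
finger_gap: 52.5
```

Run:
```python
from h import *
im=r.snapshot("wrist");cv2.imwrite("pics/wr11.png",im[:,:,::-1])
s=r.sense();print(s["tool_pos"],s["finger_gap"],s["qd"].round(1),s["tcp_rot"]);plan(463.9,376.1,71,76.4)
m=r.camera_model("wrist")
c,sn=np.cos(np.radians(-13.6)),np.sin(np.radians(-13.6))
L=np.array([[34,2],[34,105.5],[-91,105.5],[-91,2]])
print(proj("wrist",np.c_[479+c*L[:,0]-sn*L[:,1],317.4+sn*L[:,0]+c*L[:,1],np.full(4,15)],m).round(0))
```

```text
[463.97857462 374.11415228 121.83288028] 52.006159623058416 [ 0.1 -1.5 -1.8  0.1  0.3  0.1] [-89.8569764    0.15895388  76.08465727]
shift [0.002  0.0508 0.0004] rotvec [-0.0025 -0.0055 -0.0028] j6 -132.1 dyaw 0.3
[[168. 172.]
 [189. 380.]
 [437. 379.]
 [455. 171.]]
```

View pics/wr11.png

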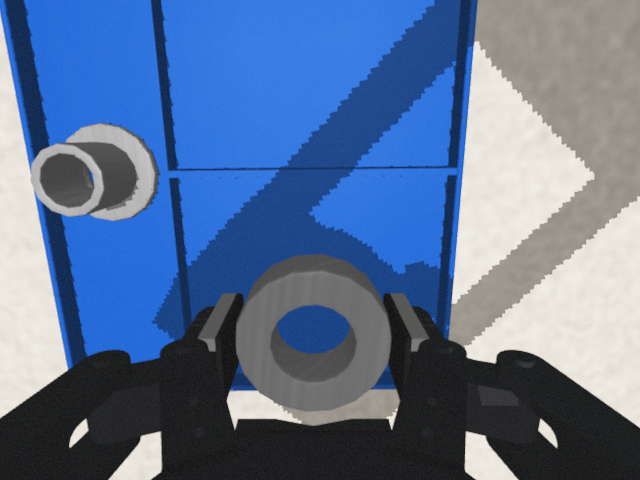

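Emit:
arm_command(
  increments=[
    [0,0.01,0,0,0,0],
    [0,0.022,0,0,0,0],
    [0,0.033,0,0,0,0],
    [0,0.04,0,0,0,0],
    [0,0.044,0,0,0,0],
    [0,0.046,0,0,0,0],
    [0,0.046,0,0,0,0],
    [0,0.046,0,0,0,0],
    [0,0.046,0,0,0,0],
    [0,0.046,0,0,0,0],
  ],
)

```text
time: 30.65
tool_pos: [465.0, 375.1, 78.1]
tcp_rot: [-90.0, -0.0, 76.1]
ft_force: [0.2, -0.0, -2.2]
finger_gap: 52.6
```

Emit:
arm_command(
  increments=[
    [0,0.002,0,0,0,0],
    [0,0.003,0,0,0,0],
    [0,0.0035,0,0,0,0],
    [0,0.004,0,0,0,0],
    [0,0.0045,0,0,0,0],
    [0,0.0048,0,0,0,0],
    [0,0.005,0,0,0,0],
    [0,0.0052,0,0,0,0],
    [0,0.0052,0,0,0,0],
    [0,0.0052,0,0,0,0],
  ],
)

```text
time: 31.9
tool_pos: [464.9, 375.0, 73.7]
tcp_rot: [-90.0, 0.0, 76.1]
ft_force: [-6.2, -4.1, 10.2]
finger_gap: 51.9
```

Emit:
arm_command(
  increments=[
    [0,0,0,0,0,0],
    [0,0,0,0,0,0],
    [0,0,0,0,0,0],
    [0,0,0,0,0,0],
    [0,-0.01,0,0,0,0],
    [0,-0.03,0,0,0,0],
    [0,-0.05,0,0,0,0],
    [0,-0.08,0,0,0,0],
    [0,-0.1,0,0,0,0],
    [0,-0.1,0,0,0,0],
  ],
  jaw=-0.55,
)

```text
time: 33.15
tool_pos: [466.3, 375.9, 175.8]
tcp_rot: [-90.2, -0.2, 76.1]
ft_force: [0.0, 0.4, -0.8]
finger_gap: 66.4
```

Run:
```python
from h import *
im=r.snapshot("wrist");cv2.imwrite("pics/wr12.png",im[:,:,::-1])
s=r.sense();print(s["tool_pos"],s["finger_gap"]);plan(626,-17.5,170,-9.5)
```

```text
[465.45157247 375.31537685 173.85460211] 66.16947843643945
shift [-0.3428  0.0036 -0.2502] rotvec [-1.000e-04  1.494e+00  2.500e-03] j6 -132.1 dyaw -85.6
```

View pics/wr12.png

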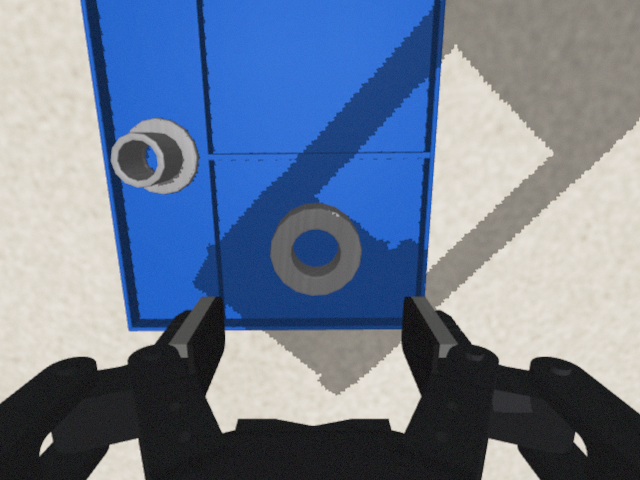

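Emit:
arm_command(
  increments=[
    [-0.03,0,-0.02,0,0.15,0],
    [-0.07,0,-0.05,0,0.3,0],
    [-0.11,0,-0.08,0,0.47,0],
    [-0.15,0,-0.11,0,0.64,0],
    [-0.19,0,-0.14,0,0.81,0],
    [-0.23,0,-0.168,0,0.98,0],
    [-0.27,0,-0.197,0,1.15,0],
    [-0.305,0,-0.223,0,1.3,0],
    [-0.33,0,-0.241,0,1.42,0],
    [-0.343,0,-0.25,0,1.494,0],
  ],
  jaw=-0.08,
)

```text
time: 34.45
tool_pos: [624.7, -19.9, 170.7]
tcp_rot: [-90.0, 0.2, -9.8]
ft_force: [-0.1, 0.4, 0.7]
finger_gap: 46.3
```

Emit:
arm_command(
  increments=[
    [0,0,0,0,0,0],
    [0,0.01,0,0,0,0],
    [0,0.025,0,0,0,0],
    [0,0.04,0,0,0,0],
    [0,0.045,0,0,0,0],
    [0,0.045,0,0,0,0],
    [0,0.045,0,0,0,0],
    [0,0.045,0,0,0,0],
    [0,0.045,0,0,0,0],
    [0,0.045,0,0,0,0],
  ],
)

```text
time: 35.7
tool_pos: [625.4, -18.0, 128.0]
tcp_rot: [-90.0, -0.0, -9.5]
ft_force: [-0.6, 0.1, 0.3]
finger_gap: 46.1
```

Run:
```python
from h import *
im=r.snapshot("wrist");cv2.imwrite("pics/wr13.png",im[:,:,::-1])
m=r.camera_model("wrist");s=r.sense()
print(s["tool_pos"],s["tcp_rot"],s["finger_gap"]);
u=np.array([np.cos(np.radians(-9.5)),np.sin(np.radians(-9.5))])
P=np.array([[*(np.array([623,-17.3])+k*u),15] for k in(-51,-35,21,51)]);print(proj("wrist",P,m).round(0))
```

```text
[625.2961187  -18.05756154 127.84745436] [-8.99985233e+01 -1.29163142e-02 -9.50207498e+00] 45.82437262396068
[[310. 165.]
 [310. 200.]
 [311. 313.]
 [311. 366.]]
```

View pics/wr13.png

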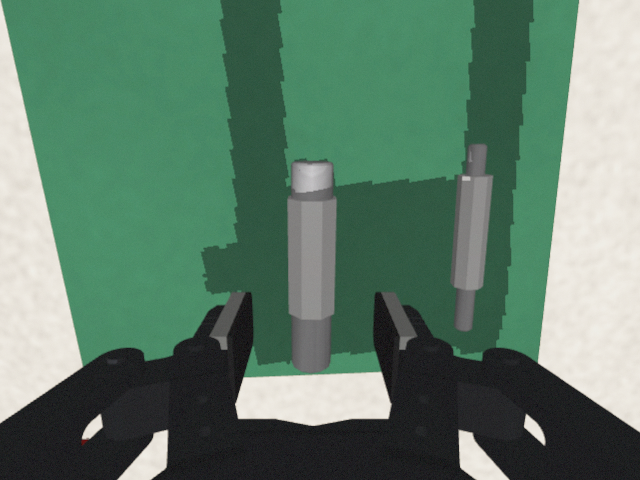

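Emit:
arm_command(
  increments=[
    [0.001,0.01,0,0,0,0],
    [0.001,0.022,0,0,0,0],
    [0.001,0.033,0,0,0,0],
    [0.001,0.041,0,0,0,0],
    [0.001,0.046,0,0,0,0],
    [0.001,0.049,0,0,0,0],
    [0.001,0.049,0,0,0,0],
    [0.001,0.049,0,0,0,0],
    [0.001,0.049,0,0,0,0],
    [0.001,0.049,0,0,0,0],
  ],
)

```text
time: 37.0
tool_pos: [626.4, -18.2, 79.0]
tcp_rot: [-90.0, -0.0, -9.5]
ft_force: [-0.1, -0.8, 0.5]
finger_gap: 46.3
```

Emit:
arm_command(
  increments=[
    [0,0,0,0,0,0],
    [0,0,0,0,0,0],
    [0,0,0,0,0,0],
    [0,0,0,0,0,0],
    [0,0,0,0,0,0],
    [0,0,0,0,0,0],
    [0,0,0,0,0,0],
    [0,0,0,0,0,0],
    [0,-0.004,0,0,0,0],
    [0,-0.01,0,0,0,0],
  ],
  jaw=1,
  force=60,
)

```text
time: 38.25
tool_pos: [625.3, -18.1, 87.9]
tcp_rot: [-90.0, 0.1, -9.5]
ft_force: [1.1, -0.0, -2.0]
finger_gap: 20.2
```

Run:
```python
from h import *
im=r.snapshot("wrist");cv2.imwrite("pics/wr14.png",im[:,:,::-1])
s=r.sense();print(s["tool_pos"],s["finger_gap"],s["ft_force"],s["wrist_torque"]);plan(441.6,271.4,160,-13.6)
```

```text
[626.10299737 -18.13065089  89.18595426] 20.158727387213883 [ 0.6513967  -1.31909654 -0.86121925] [-0.0190565  -0.04813266  0.0363685 ]
shift [-0.2298 -0.0707  0.2551] rotvec [ 0.      0.0717 -0.0004] j6 -86.9 dyaw -4.1
```

View pics/wr14.png

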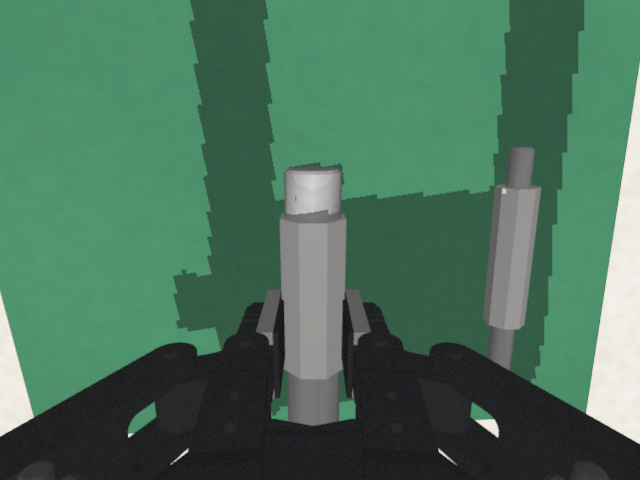

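Emit:
arm_command(
  increments=[
    [0,-0.012,0,0,0,0],
    [-0.01,-0.035,0.01,0,0,0],
    [-0.03,-0.06,0.035,0,0.02,0],
    [-0.065,-0.07,0.075,0,0.05,0],
    [-0.105,-0.07,0.12,0,0.072,0],
    [-0.15,-0.07,0.165,0,0.072,0],
    [-0.19,-0.07,0.21,0,0.072,0],
    [-0.215,-0.07,0.24,0,0.072,0],
    [-0.23,-0.07,0.255,0,0.072,0],
    [-0.23,-0.07,0.255,0,0.072,0],
  ],
)

```text
time: 39.55
tool_pos: [440.7, 272.5, 159.4]
tcp_rot: [-90.0, -0.0, -13.5]
ft_force: [0.4, -0.1, -1.6]
finger_gap: 20.1
```

Emit:
arm_command(
  increments=[
    [0,0.005,0,0,0,0],
    [0,0.015,0,0,0,0],
    [0,0.03,0,0,0,0],
    [0,0.038,0,0,0,0],
    [0,0.04,0,0,0,0],
    [0,0.04,0,0,0,0],
    [0,0.04,0,0,0,0],
    [0,0.04,0,0,0,0],
    [0,0.04,0,0,0,0],
    [0,0.04,0,0,0,0],
  ],
)

```text
time: 40.8
tool_pos: [441.5, 271.3, 118.8]
tcp_rot: [-90.0, -0.0, -13.6]
ft_force: [-0.6, -0.2, -2.2]
finger_gap: 20.6
```

Run:
```python
from h import *
im=r.snapshot("wrist");cv2.imwrite("pics/wr15.png",im[:,:,::-1])
s=r.sense();print(s["tool_pos"],s["finger_gap"],s["ft_force"]);plan(441.6,271.4,78,-13.6)
```

```text
[441.48893898 271.30721712 118.78990929] 20.01508565081895 [ 0.75575311 -0.02141256 -1.34397067]
shift [0.0001 0.0408 0.0001] rotvec [-0.0001 -0.0004  0.0001] j6 -50.5 dyaw 0.0
```

View pics/wr15.png

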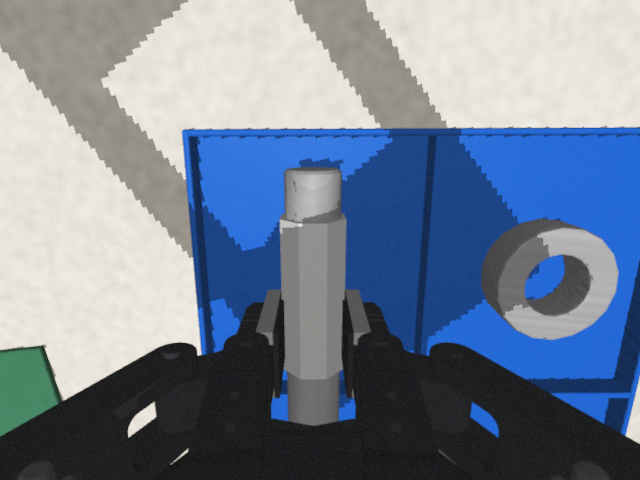

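Emit:
arm_command(
  increments=[
    [0,0.01,0,0,0,0],
    [0,0.022,0,0,0,0],
    [0,0.031,0,0,0,0],
    [0,0.036,0,0,0,0],
    [0,0.038,0,0,0,0],
    [0,0.0385,0,0,0,0],
    [0,0.039,0,0,0,0],
    [0,0.0395,0,0,0,0],
    [0,0.04,0,0,0,0],
    [0,0.04,0,0,0,0],
  ],
)

```text
time: 42.1
tool_pos: [441.5, 271.3, 78.7]
tcp_rot: [-90.0, 0.0, -13.6]
ft_force: [0.1, 0.7, -1.2]
finger_gap: 20.4
```

Emit:
arm_command(
  increments=[
    [0,0.0002,0,0,0,0],
    [0,0.0004,0,0,0,0],
    [0,0.0006,0,0,0,0],
    [0,0.0008,0,0,0,0],
    [0,0.001,0,0,0,0],
    [0,0.0012,0,0,0,0],
    [0,0.0012,0,0,0,0],
    [0,0.0012,0,0,0,0],
    [0,0.0012,0,0,0,0],
    [0,0.0012,0,0,0,0],
  ],
)

```text
time: 43.35
tool_pos: [441.5, 271.3, 78.0]
tcp_rot: [-90.0, 0.0, -13.6]
ft_force: [-3.6, -1.4, 6.3]
finger_gap: 20.4
```

Contact. Release to about 46 mm and rise.

Emit:
arm_command(
  increments=[
    [0,0,0,0,0,0],
    [0,0,0,0,0,0],
    [0,0,0,0,0,0],
    [0,0,0,0,0,0],
    [0,0,0,0,0,0],
    [0,-0.02,0,0,0,0],
    [0,-0.04,0,0,0,0],
    [0,-0.07,0,0,0,0],
    [0,-0.11,0,0,0,0],
    [0,-0.15,0,0,0,0],
  ],
  jaw=-0.08,
)

```text
time: 44.6
tool_pos: [441.2, 271.1, 228.5]
tcp_rot: [-90.0, 0.0, -13.6]
ft_force: [0.4, 0.0, 0.2]
finger_gap: 46.1
```

Emit:
arm_command(
  increments=[
    [-0.02,-0.02,0,0,0,0],
    [-0.04,-0.02,0,0,0,0],
    [-0.06,-0.02,0,0,0,0],
    [-0.06,-0.02,0,0,0,0],
    [-0.06,-0.02,0,0,0,0],
    [-0.06,-0.02,0,0,0,0],
    [-0.06,-0.02,0,0,0,0],
    [-0.06,-0.02,0,0,0,0],
    [-0.06,-0.02,0,0,0,0],
    [-0.06,-0.02,0,0,0,0],
  ],
)

```text
time: 45.85
tool_pos: [383.2, 285.4, 247.5]
tcp_rot: [-90.0, 0.0, -13.6]
ft_force: [-0.0, -0.0, -0.3]
finger_gap: 46.1
```

Run:
```python
from h import *
im=r.snapshot("wrist");cv2.imwrite("pics/wr16.png",im[:,:,::-1])
im=r.snapshot("top");cv2.imwrite("pics/top16.png",im[:,:,::-1])
m=r.camera_model("top");s=r.sense();print(s["tool_pos"],s["time"])
for t,z,o,yaw in(("ring_small_mid",11,(481,-296),-5.4),("vee_block_mid",21,(481,-296),-5.4),("ring_large_mid",13,(479,317.4),-13.6),("plug_thick_mid",14,(479,317.4),-13.6)):
    a=np.radians(yaw)
    for d in r.spot_point("top",t):
        W=w("top",d["position"],z,m)[0,:2]-o
        print(t,round(d["conf"],2),np.round(d["position"],0),"local",(np.array([[np.cos(a),np.sin(a)],[-np.sin(a),np.cos(a)]])@W).round(1))
print([(d["conf"],d["position"]) for d in r.spot_point("top","plug_thin_mid")])
```

```text
[383.15137455 285.39676484 247.5004364 ] 45.95
ring_small_mid 0.55 [343. 343.] local [-142.8  224.3]
ring_small_mid 0.51 [437. 296.] local [-27.5  47.7]
vee_block_mid 0.94 [491. 302.] local [-27.4 -57.4]
ring_large_mid 0.64 [121. 286.] local [-30.6  59.3]
plug_thick_mid 0.73 [280. 209.] local [ 198.2 -202.8]
plug_thick_mid 0.55 [174. 301.] local [-33.7 -49. ]
[(0.69, [280.7, 212.3])]
```

View pics/wr16.png

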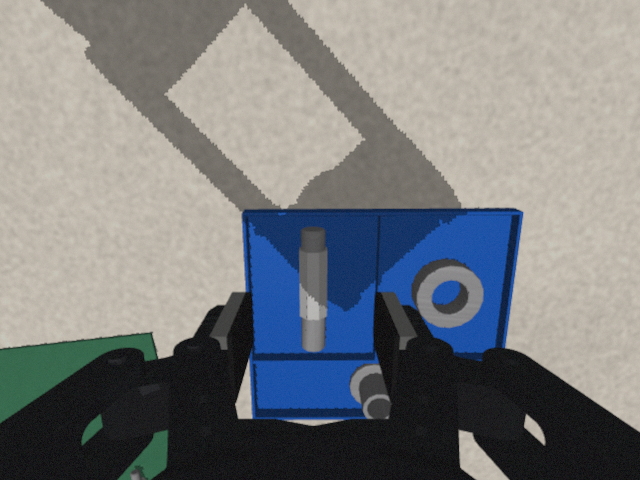

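View pics/top16.png

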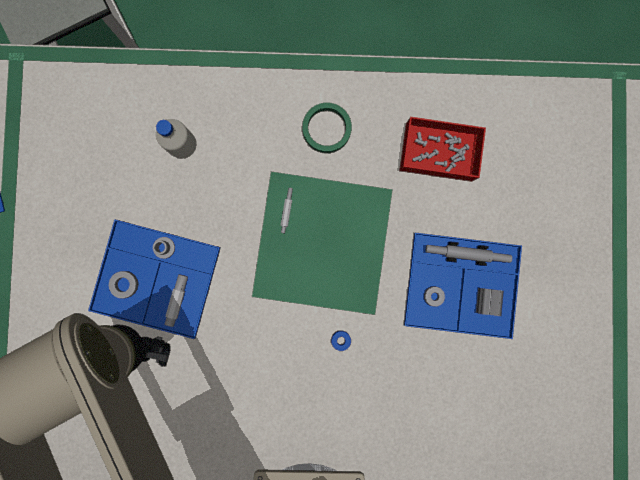

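```bash
python3 -c "
from bench import r
print(r.hand_in())"
```

```text
the job is handed in; nothing more can be done
None
```

I made up both kits and handed the job in at about 46 s; no verdict was reported.

- **Shaft tray:** the vee block (vee up) is in the -y compartment and the smaller steel ring in the +y one. I left the blue look-alike ring where it was.
- **Bush tray:** the larger ring is in the +y compartment and the thicker plug gauge in the -y one.

I set each gauge down until the wrist force showed floor contact, about 6 to 14 N, before opening the fingers.

In the last top and wrist pictures all four gauges lie inside their compartments. They measure at most about 6 mm from the compartment centres, except the plug, which is about 7 mm off. The thin plug, bin, tape and bottle look unmoved, and the gripper is clear of everything.

- **Wrong detections:** the point detector also reported the blue ring as the small ring and the thin plug as the thick plug. I discounted both by their positions.
- **Readings that differed:** while the arm was still moving, measured heights were 2 to 4 mm off the commanded ones, so I finished each lowering in small steps by force. The gap read about 38 mm on the 40 mm ring, 52 mm on the 54 mm ring and 20 mm on the 22 mm handle. I took this as pad give, because the pictures showed all three held square.

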